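# Push a lithium cell home in the V-nest of a spring clip bar

## Robot

A 6-joint arm with a two-finger parallel gripper is mounted at the origin on the work surface. World frame = base frame: x ahead of the robot, y to its left, z up, the work surface at z = 0. Lengths are in m, angles in rad, forces in N, time in s.
With the tool pointing down it reaches from about 0.3 to 0.85 m from the base axis. Payload 5.4 kg.
Tool frame: the origin (TCP) lies midway between the tips of the shut fingers; the grasp point (between the pads) lies 19 mm behind it; z points along the fingers, y is the line along which they close (so a half turn about z gives the same grasp; the last joint's range is limited). The gripper opens to 85 mm and grips with 20 to 120 N. Pads are 22 mm wide; open, the fingers measure 114 mm over their backs; the gripper's body (76 mm by 85 mm) begins 54 mm behind the grasp point. The pads swing forward as they close: fully open they stand 13 mm farther back than shut.
Start: joints at [1.063, 0.158, 1.597, -0, 1.386, -0.21], TCP at [0.169, 0.55, 0.231] pointing down, gripper open.
Joint ranges: [-2.91, 2.91], [-0.94, 2.29], [0.18, 2.7], [-1.29, 4.43], [0.17, 2.64], [-3, 3]. Speed limits (rad/s): [2.57, 2.57, 3.14, 3.14, 3.14, 3.14].

## Interface

Orientations are given as [roll, pitch, yaw] about the fixed x, y, z axes, in that order (R = Rz(yaw) Ry(pitch) Rx(roll)).
In Python, from cell import * gives the robot as it stands.
- The arm moves only by the tool play_rows, never from a script. Its argument "moves" is text: rows parted by semicolons, each of 7 numbers parted by spaces: the shift along the tool's x, y, z in mm, then the turn, a rotation vector about the tool's x, y, z in rad, then the opening, from 0 (shut) to 1 (fully open). A call has 1 to 8 rows; each row is the pose to reach, as a shift and turn from the pose commanded when the call began, along the tool's axes at that moment; what a row does not reach only later rows make up. A row lasts 1/12 s, in which the tool goes at most 41.7 mm and 7.16 degrees, less where a joint would pass 70% of its speed; a pose out of reach is approached as far as the arm can. A call with a gripper value outside its range is refused whole. The fingers move at their own pace and stop on an object; "grip_force" is the grip in N (left out, the last holds). Time passes only in rows, so rows that repeat a pose let the fingers close. It gives the time, the measured TCP pose, the force, the opening and the grip force at its end, in the units of the state.
- sense(): the state, without advancing time (a new reading comes with each control period).
- capture(name): name is "scene" or "top" or "wrist"; returns the picture (400x640x3 uint8, red, green, blue); there is no depth.
- get_calibration(name): a dict with "fx", "fy", "cx", "cy" (pixels), "R" (3x3) and "t" (3): a world point X has camera coordinates R X + t. Camera axes: x right, y down, z forward; pixel columns grow to the right and rows downward; lengths in m; the calibration is good to about 2 mm. A picture is of the moment at which its call begins: read the wrist's pose just before it. get_calibration takes no time and is no camera call; for the wrist camera it gives the pose at the moment of the call.
- job_done(): hands the job in; it is judged then, once.
The state is a dict: "t": time; "qpos": joint angles; "joint_velocities": joint speeds; "joint_efforts": joint torques, N m; "ee_pos": TCP position; "tool_rot": TCP orientation; "wrist_force": force on the tool from outside, world axes, zero at the start; "wrist_torque": the same for the moment, N m; "finger_gap": opening from 0.0 (shut) to 1.0 (fully open); "grip_force": force on a finger pad.
Only numpy, scipy, OpenCV 4.12 (cv2) and the standard library are available. Lean on these libraries where they do the work, as an engineer would, in place of code of your own. Each camera call takes 0.05 s, during which the arm holds its last target. There are 200 camera calls.

## Task

Take the loose steel-sleeved cell, stand it upright on the clip bar's base plate in the wide mouth between the yellow guide rails, and let go of it. Then push it from behind along the guides, past the two spring leaves, until it is fully home against both orange cheeks of the V, and keep pressing with a steady push of about 18 N for a second, never more than 22 N. Leave it there upright and let go, without disturbing the packs, the tester or the extinguisher.

Things in the scene. Friction and masses are not known exactly. Their poses are not given: they have to be found in the camera images.
- cell: loose upright cylindrical lithium cell in a bright steel sleeve, purple band, brass nub on top: 46 mm diameter, 60 mm tall (62 with nub), about 0.27 kg. Polished: friction about 0.25 on plate, cheeks and leaves. Origin: centre of its underside; z up along its axis.
- clip_bar: fixed clip bar. Origin: on the bench, directly under the axis of a fully seated cell; x points from the mouth into the V (the pushing direction), y left, z up. Black base plate 6 mm thick, x = -135 to +65 mm, y = +-80 mm; the cell slides on it. A grey bar stands behind the V (x = 43 to 61 mm, y = +-80 mm, top 60 mm above the bench).
- mouth (a point): point on top of the base plate, on the guides' centre line in their wide mouth, 95 mm before home: stand the cell within 25 mm of it. The two yellow guide rails, 8 mm thick, tops 32 mm above the bench, converge from an inner half-gap of 55 mm at x = -125 mm to 26 mm at x = -38 mm in the clip bar's frame.
- home (a point): point on top of the base plate where the centre of the cell's underside lies when fully home in the V.
- cheek_left: left orange cheek (+y side) of the 90 degree V, an upright block 12 x 34 x 54 mm fixed to the clip bar, face turned 45 degrees to the pushing direction. Origin: centre of its underside, on the base plate. Rigid.
- cheek_right: right orange cheek (-y side), the mirror image.
- spring_left: left copper spring leaf (+y side): upright pad 20 to 52 mm above the bench, inner face 21.5 mm from the centre line when free, flat from x = -20 to +4 mm in the clip bar's frame, with a 15 degree lead-in from x = -34 mm. It yields outwards up to 8 mm at 1.5 N/mm. Origin: in the inner face, 36 mm above the bench, level with home.
- spring_right: right copper spring leaf (-y side), the mirror image. The leaves grip the cell's sides with about 3 N each: pushing it past them takes about 3 to 7 N in all; they hold it by friction only and do not pull it in. Beside each leaf a grey housing: 43 to 55 mm from the centre line, x = -28 to +8 mm, top 46 mm above the bench.
- pack_a: bystander: purple drill battery pack 110 x 75 x 70 mm, loose. Origin: centre of its underside.
- pack_b: bystander: second such purple pack.
- tester: bystander: white ceramic tile tester, 95 x 95 x 10 mm tile with a white meter box (top 32 mm) and two brass studs, loose. Origin: centre of its underside.
- extinguisher: bystander: stubby green fire extinguisher, 84 mm diameter, about 210 mm tall, loose. Origin: centre of its underside.
There are look-alikes about, which are no part of the job. There is more than one size of the cell; the job needs the middle-sized.

How it is judged:
By the outcome, as a careful person would: the job done as asked, in the order asked, and still so for the second after the job is handed in, with the robot touching nothing.
It also fails if it takes over 67 s, if anything falls off the work surface, if the arm or the gripper's body presses on something with over 40 N, if the wrist force passes 120 N, or if a joint passes its speed limit or range.

## Working session

There is one attempt and no reset: what is moved stays moved. The work goes in short steps, Python scripts to look and compute and a tool call to move; the robot and the scene stay as the last step left them, time stands still between calls to the robot, and variables do not carry over. Pictures are saved under pics/ and viewed, at most 10 in all, crops included, and the job is handed in when it is done.

Besides the shell and the picture viewer there is one more tool, called in YAML: its name, and indented under it one key for each argument. play_rows: Moves the arm, as the interface text tells. Its arguments: {"type":"object","properties":{"moves":{"type":"string"},"grip_force":{"type":"number"}},"required":["moves"]}

```bash
mkdir -p pics
cat > h.py <<'E'
from cell import *
import numpy as np, cv2
def save(cam,name):
    im=capture(cam); cv2.imwrite('pics/'+name+'.png',im[:,:,::-1]); return im
def ray(c,u,v,z):
    R=np.array(c['R']);t=np.array(c['t']);C=-R.T@t
    d=R.T@np.array([(u-c['cx'])/c['fx'],(v-c['cy'])/c['fy'],1]);return C+d*(z-C[2])/d[2]
def proj(c,X):
    p=np.array(c['R'])@np.array(X)+np.array(c['t']);return c['fx']*p[0]/p[2]+c['cx'],c['fy']*p[1]/p[2]+c['cy']
E
python3 - <<'E'
from h import *
a=save('top','top0');b=save('scene','scene0')
for n in('top','scene'):
    c=get_calibration(n);print(n,c['fx'],-np.array(c['R']).T@c['t'])
print(sense())
E
```

```text
top 368.86774027625785 [0.42487119 0.07763747 0.98426224]
scene 366.04734874941744 [1.19007005 0.5527007  0.69520044]
{'t': 0.1, 'qpos': array([ 1.06294211e+00,  1.59005780e-01,  1.59813885e+00, -1.76697745e-05,
        1.38617335e+00, -2.10094145e-01]), 'joint_velocities': array([-0.00055162, -0.00111838, -0.00283342,  0.0001329 , -0.00025162,
       -0.00048106]), 'joint_efforts': array([ 2.97167082e-05, -3.96989250e+01, -3.32338679e+01, -2.55871400e-04,
        4.14221824e-03,  3.02186095e-05]), 'ee_pos': array([0.16844272, 0.54920089, 0.23038795]), 'tool_rot': array([-3.13990164e+00, -3.42838865e-04,  2.84383555e+00]), 'wrist_force': array([ 0.33377894, -0.29068139,  0.01029052]), 'wrist_torque': array([0.01199226, 0.00474195, 0.02552561]), 'grip_force': 0.0, 'finger_gap': 1.0024549212670029}
```

View pics/top0.png

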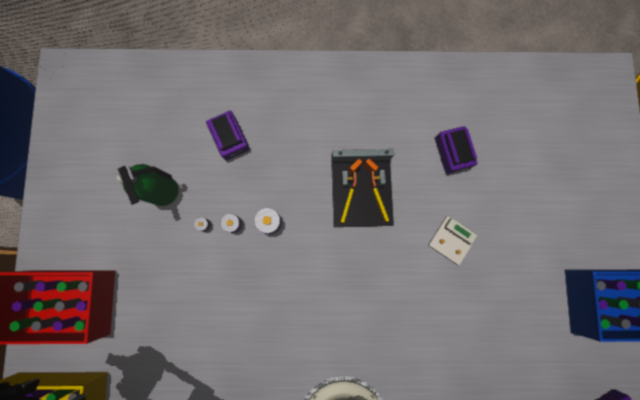

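View pics/scene0.png

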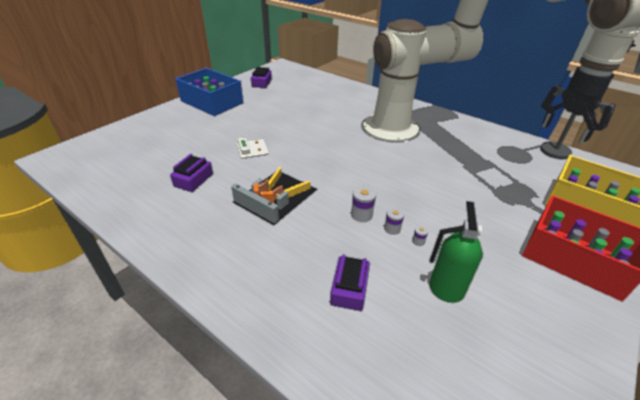

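The top view shows three candidate cells: small at (201,224), middle at (230,223) and large at (267,220). The middle one fits by size. The clip bar is at (363,188), with its mouth towards the robot. I'll check both in one enlarged crop.

Run:
```python
from h import *
im=cv2.imread('pics/top0.png')
A=im[195:250,185:295];B=im[140:235,320:405]
A=cv2.resize(A,None,fx=5,fy=5,interpolation=cv2.INTER_CUBIC)
B=cv2.resize(B,None,fx=6,fy=6,interpolation=cv2.INTER_CUBIC)
cv2.imwrite('pics/cA.png',A);cv2.imwrite('pics/cB.png',B)
c=get_calibration('top');
g=ray(c,230.5,223,.06);print(g, .046*c['fx']/(c['t'][2]*1-.0),proj(c,g-[0,0.023,0]),proj(c,g+[0,.023,0]))
print(ray(c,201,224,.04),ray(c,267,220,.08))
```

```text
[0.49791998 0.28301237 0.06      ] 18.542656653855996 (np.float64(239.724201269053), np.float64(223.00615207348653)) (np.float64(221.26943229698225), np.float64(222.99384368042556))
[0.49689682 0.36238073 0.04      ] [0.50376493 0.18957759 0.08      ]
```

View pics/cA.png

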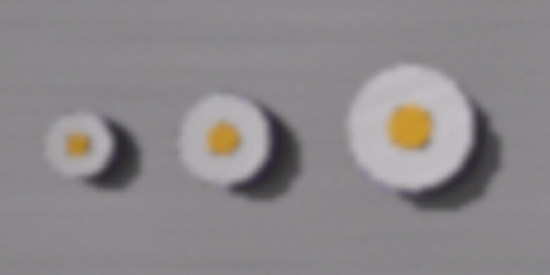

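View pics/cB.png

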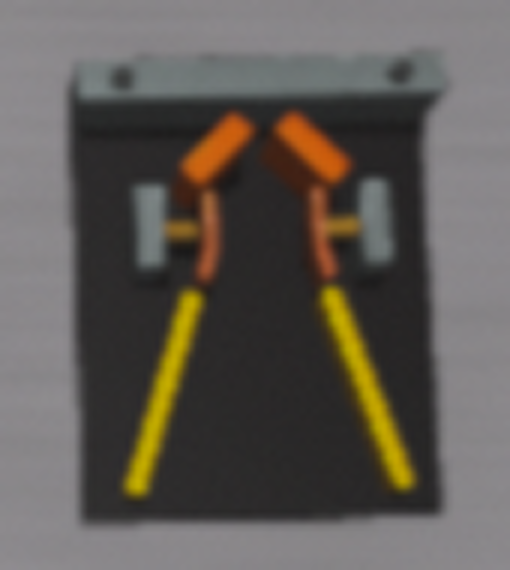

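Crop A confirms the middle cell: its top is 18.4 px wide, which is 46 mm, and the nub is at (229.6,222.6). In crop B I can read the rail ends and plate corners, so I'll fit the bar pose from those.

Run:
```python
from h import *
from scipy.optimize import least_squares
c=get_calibration('top')
s=np.arctan2(29,87);n=4*np.array([np.sin(s),np.cos(s)])
P=[(-125+n[0],55+n[1],32),(-38+n[0],26+n[1],32),(-125+n[0],-55-n[1],32),(-38+n[0],-26-n[1],32),(-135,80,6),(-135,-80,6),(43,80,60),(43,-80,60)]
U=[(137,493),(194,291),(404,488),(329,291),(82,521),(440,513),(80,98),(424,95)]
P=np.array(P)/1000;U=(np.array(U)+.5)/6-.5+[320,140]
def f(p):
    x,y,a=p;r=[]
    for (X,Y,Z),u in zip(P,U): r+=list(np.array(proj(c,[x+np.cos(a)*X-np.sin(a)*Y,y+np.sin(a)*X+np.cos(a)*Y,Z]))-u)
    return np.array(r)
s=least_squares(f,[.6,0,0],loss='soft_l1');print(s.x,f(s.x).reshape(-1,2).round(1))
x,y,a=s.x
print('mouth',x-.095*np.cos(a),y-.095*np.sin(a))
print('cell',ray(c,(223.5)/5-.5+185,138.5/5-.5+195,.062))
for n,(u,v) in dict(nub_large=(410.5/5+184.5,127.5/5+194.5)).items(): print(n,ray(c,u,v,.08))
```

```text
[ 0.62909397 -0.05374877  0.02221599] [[-0.7 -0.2]
 [-0.2  0.1]
 [ 0.1 -0.3]
 [-0.  -0.3]
 [-0.1  0.4]
 [ 0.3  0.4]
 [-0.6  0.3]
 [ 3.9 -0.3]]
mouth 0.534117411843781 -0.05585911637009768
cell [0.49975853 0.28586804 0.062     ]
nub_large [0.50376416 0.19055683 0.08      ]
```

The bar fit has sub-pixel residuals on every point except one badly read bar corner. Bar origin is (0.629,-0.054) with yaw 0.022; the cell is at (0.500,0.286). Next I move above the cell, with the closing axis along the bar's x to stay clear of the other cells.

play_rows:
  moves: "-394 -154 30 0 0 1.25 1;-394 -154 30 0 0 1.25 1;-394 -154 30 0 0 1.25 1;-394 -154 30 0 0 1.25 1;-394 -154 30 0 0 1.25 1;-394 -154 30 0 0 1.25 1;-394 -154 30 0 0 1.25 1;-394 -154 30 0 0 1.25 1"

```text
t: 0.77
ee_pos: [0.4303, 0.3414, 0.2072]
tool_rot: [-3.141, -0.0, 1.838]
wrist_force: [1.5, 1.3, -0.2]
finger_gap: 1.004
grip_force: 0.0
```

```bash
cat >> h.py <<'E'
from scipy.spatial.transform import Rotation as Ro
def delta(p,yaw):
    s=sense();R=Ro.from_euler('xyz',s['tool_rot'])
    T=Ro.from_euler('xyz',[np.pi,0,yaw])
    print('t',s['t'],s['ee_pos'].round(4),s['tool_rot'].round(3),'F',s['wrist_force'].round(1),'gap',s['finger_gap'])
    print('shift mm',(R.inv().apply(np.array(p)-s['ee_pos'])*1000).round(1),'turn',(R.inv()*T).as_rotvec().round(3))
E
python3 -c "
from h import *
delta([.4998,.2859,.2],1.593)"
```

```text
t 0.7667 [0.4303 0.3414 0.2072] [-3.141 -0.     1.838] F [ 1.5  1.3 -0.2] gap 1.0037871468081823
shift mm [-71.9  52.4   7.2] turn [-0.001  0.     0.245]
```

play_rows:
  moves: "-72 52 7 0 0 0.245 1;-72 52 7 0 0 0.245 1;-72 52 7 0 0 0.245 1;-72 52 7 0 0 0.245 1;-72 52 7 0 0 0.245 1"

```text
t: 1.18
ee_pos: [0.4982, 0.2878, 0.2002]
tool_rot: [-3.14, -0.0, 1.599]
wrist_force: [0.1, 0.3, 0.4]
finger_gap: 0.998
grip_force: 0.0
```

```bash
python3 -c "
from h import *
delta([.4998,.2859,.2],1.593)
c=get_calibration('wrist');save('wrist','w1');print(proj(c,[.4998,.2859,.062]),proj(c,[.4998,.2859,0]))"
```

```text
t 1.1833 [0.4982 0.2878 0.2002] [-3.14  -0.     1.599] F [0.1 0.3 0.4] gap 0.998135738210422
shift mm [-2.   1.6  0.2] turn [-0.002 -0.     0.006]
(np.float64(328.045457726801), np.float64(187.38372570865732)) (np.float64(327.6684425503789), np.float64(172.8360194308012))
```

View pics/w1.png

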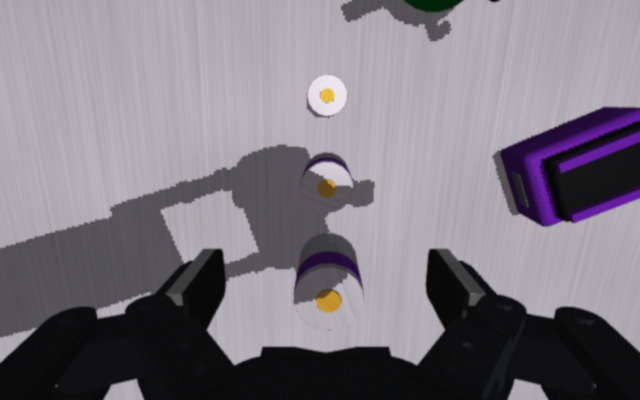

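The nub shows at (327,188), against a predicted (328,187), so the measured position holds. I'll descend and grip.

play_rows:
  moves: "-2 1.6 40 0 0 -0.006 1;-2 1.6 80 0 0 -0.006 1;-2 1.6 120 0 0 -0.006 1;-2 1.6 150 0 0 -0.006 1;-2 1.6 175 0 0 -0.006 1;-2 1.6 184 0 0 -0.006 1;-2 1.6 184 0 0 -0.006 1;-2 1.6 184 0 0 -0.006 1"
  grip_force: 40

```text
t: 1.9
ee_pos: [0.5004, 0.2869, 0.0177]
tool_rot: [3.141, -0.0, 1.607]
wrist_force: [0.9, -0.7, 1.4]
finger_gap: 1.002
grip_force: 0.0
```

play_rows:
  moves: "0 0 0 0 0 0 0.3;0 0 0 0 0 0 0.3;0 0 0 0 0 0 0.3;0 0 0 0 0 0 0.3;0 0 0 0 0 0 0.3;0 0 0 0 0 0 0.3;0 0 0 0 0 0 0.3;0 0 0 0 0 0 0.3"

```text
t: 2.57
ee_pos: [0.5014, 0.2863, 0.0184]
tool_rot: [3.14, -0.001, 1.605]
wrist_force: [-1.9, 0.2, 6.3]
finger_gap: 0.534
grip_force: 40.6
```

```bash
python3 -c "
from h import *
delta([.5341,-.0559,.12],1.593);print(sense()['grip_force'])"
```

```text
t 2.5667 [0.5014 0.2863 0.0184] [ 3.140e+00 -1.000e-03  1.605e+00] F [-1.9  0.2  6.3] gap 0.5336429377577757
shift mm [-343.    21.2 -101.9] turn [ 0.002 -0.001  0.012]
40.56068480014801
```

The grip is good: the gap is 45.4 mm, which matches the cell's diameter. Now I lift and carry to the mouth.

play_rows:
  moves: "0 0 -40 0 0 0 0.3;0 0 -80 0 0 0 0.3;0 0 -112 0 0 0 0.3;-35 2 -112 0 0 0 0.3;-75 5 -112 0 0 0 0.3;-115 8 -112 0 0 0 0.3;-155 11 -112 0 0 0 0.3;-195 14 -112 0 0 0.012 0.3"

```text
t: 3.23
ee_pos: [0.5204, 0.0897, 0.1285]
tool_rot: [-3.141, 0.0, 1.593]
wrist_force: [0.3, 0.2, -2.2]
finger_gap: 0.531
grip_force: 42.9
```

play_rows:
  moves: "-40 2 0 0 0 0 0.3;-80 4 0 0 0 0 0.3;-115 6 0 0 0 0 0.3;-138 7 0 0 0 0 0.3;-148 7 0 0 0 0 0.3;-148 7 0 0 0 0 0.3;-148 7 0 0 0 0 0.3"

```text
t: 3.82
ee_pos: [0.5308, -0.0558, 0.1284]
tool_rot: [-3.141, -0.001, 1.592]
wrist_force: [-0.6, 0.1, -2.8]
finger_gap: 0.527
grip_force: 42.8
```

```bash
python3 -c "
from h import *
delta([.5341,-.0559,.027],1.593)"
```

```text
t 3.8167 [ 0.5308 -0.0558  0.1284] [-3.141e+00 -1.000e-03  1.592e+00] F [-0.6  0.1 -2.8] gap 0.5273687211714173
shift mm [ -0.3   3.3 101.3] turn [-0.001 -0.001 -0.001]
```

play_rows:
  moves: "0 3 35 0 0 0 0.3;0 3 65 0 0 0 0.3;0 3 85 0 0 0 0.3;0 3 97 0 0 0 0.3;0 3 101 0 0 0 0.3;0 3 102 0 0 0 0.3;0 3 102 0 0 0 0.3"

```text
t: 4.4
ee_pos: [0.5352, -0.056, 0.0278]
tool_rot: [3.14, 0.001, 1.594]
wrist_force: [-0.7, 0.7, -2.1]
finger_gap: 0.53
grip_force: 42.9
```

play_rows:
  moves: "0 0 1 0 0 0 0.3;0 0 1 0 0 0 0.3"

```text
t: 4.57
ee_pos: [0.5354, -0.0566, 0.0271]
tool_rot: [3.139, 0.001, 1.593]
wrist_force: [-0.3, -0.5, -2.7]
finger_gap: 0.529
grip_force: 42.9
```

play_rows:
  moves: "0 0 1 0 0 0 0.3;0 0 1 0 0 0 0.3"

```text
t: 4.73
ee_pos: [0.5347, -0.0565, 0.0253]
tool_rot: [3.141, 0.0, 1.593]
wrist_force: [-0.3, 0.8, -2.6]
finger_gap: 0.53
grip_force: 42.9
```

play_rows:
  moves: "0 0 1 0 0 0 0.3;0 0 1 0 0 0 0.3"

```text
t: 4.9
ee_pos: [0.5347, -0.0566, 0.0244]
tool_rot: [3.141, 0.0, 1.593]
wrist_force: [-1.7, -1.0, 2.5]
finger_gap: 0.527
grip_force: 43.2
```

play_rows:
  moves: "0 0 0.5 0 0 0 0.3;0 0 0.5 0 0 0 0.3"

```text
t: 5.07
ee_pos: [0.5347, -0.0566, 0.0244]
tool_rot: [3.141, 0.0, 1.593]
wrist_force: [-4.3, 0.4, 7.1]
finger_gap: 0.529
grip_force: 43.7
```

The cell is on the plate. Now I release it, retreat upward and shut the fingers.

play_rows:
  moves: "0 0 -0.5 0 0 0 0.6;0 0 -0.5 0 0 0 0.7;0 0 -0.5 0 0 0 0.85;0 0 -0.5 0 0 0 0.85;0 0 -0.5 0 0 0 0.85;0 0 -20 0 0 0 0.85;0 0 -55 0 0 0 0.85;0 0 -90 0 0 0 0.85"

```text
t: 5.73
ee_pos: [0.5328, -0.0559, 0.1128]
tool_rot: [-3.138, -0.001, 1.593]
wrist_force: [1.0, -0.2, -0.0]
finger_gap: 0.849
grip_force: 0.0
```

Run:
```python
from h import *
delta([.629-.170,-.0537-.00378,.12],.022)
c=get_calibration('top');im=save('top','top1')
cv2.imwrite('pics/cC.png',cv2.resize(im[140:235,320:405,::-1],None,fx=6,fy=6,interpolation=cv2.INTER_CUBIC))
```

```text
t 5.7333 [ 0.5328 -0.0559  0.1128] [-3.138e+00 -1.000e-03  1.593e+00] F [ 1.  -0.2 -0. ] gap 0.8493733369614694
shift mm [  0.  -73.8  -6.9] turn [-0.004  0.002  1.571]
```

Now back off behind the cell, turn 90° so the flat side of the shut fingers pushes, and shut.

play_rows:
  moves: "0 -25 -7 0 0 0.1 0;0 -50 -7 0 0 0.22 0;0 -74 -7 0 0 0.34 0;0 -74 -7 0 0 0.46 0;0 -74 -7 0 0 0.58 0;0 -74 -7 0 0 0.7 0;0 -74 -7 0 0 0.82 0;0 -74 -7 0 0 0.94 0"
  grip_force: 60

```text
t: 6.45
ee_pos: [0.4603, -0.058, 0.1201]
tool_rot: [3.141, -0.0, 0.647]
wrist_force: [-0.5, -0.6, 0.9]
finger_gap: -0.0
grip_force: 0.0
```

play_rows:
  moves: "0 0 0 0 0 0.12 0;0 0 0 0 0 0.24 0;0 0 0 0 0 0.36 0;0 0 0 0 0 0.48 0;0 0 0 0 0 0.6 0;0 0 0 0 0 0.631 0;0 0 0 0 0 0.631 0;0 0 0 0 0 0.631 0"

```text
t: 7.12
ee_pos: [0.4603, -0.058, 0.1201]
tool_rot: [3.142, -0.0, 0.023]
wrist_force: [-0.2, 0.1, -1.0]
finger_gap: 0.004
grip_force: 0.0
```

Run:
```python
from h import *
delta([.629-.170,-.0537-.00378,.03],.022)
c=get_calibration('wrist');im=save('wrist','w2')
print(proj(c,[.5341,-.0559,.068]),proj(c,[.5341,-.0559,.006]))
```

```text
t 7.1167 [ 0.4603 -0.058   0.1201] [ 3.142 -0.     0.023] F [-0.2  0.1 -1. ] gap 0.003503893507241377
shift mm [-1.3 -0.5 90.1] turn [ 0.    -0.     0.001]
(np.float64(325.490016491238), np.float64(89.33514115713284)) (np.float64(325.4504078068165), np.float64(92.52778524990018))
```

View pics/w2.png

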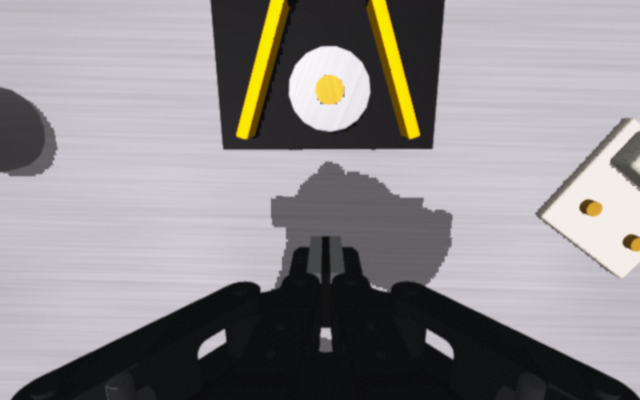

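The cell stands upright in the mouth at (330,89). The rail front ends are at (245,136) and (411,136). I'll use these to refine the centre line.

Run:
```python
from h import *
c=get_calibration('wrist')
L=ray(c,245,136,.032);R=ray(c,411,136,.032);L2=ray(c,281,1,.032);R2=ray(c,377,1,.032)
print(L,R,L2,R2,(L+R)/2,(L2+R2)/2)
print('plate',ray(c,223,149,.006),ray(c,434,148,.006),'cell',ray(c,330,89.5,.068))
```

```text
[ 0.50405294 -0.00234811  0.032     ] [ 0.50674763 -0.11426521  0.032     ] [ 0.58613356 -0.02751051  0.032     ] [ 0.58754074 -0.08605657  0.032     ] [ 0.50540029 -0.05830666  0.032     ] [ 0.58683715 -0.05678354  0.032     ]
plate [0.49127992 0.02076866 0.006     ] [ 0.49588685 -0.13909023  0.006     ] cell [ 0.53407052 -0.05838077  0.068     ]
```

play_rows:
  moves: "0 0 40 0 0 0 0;0 0 75 0 0 0 0;0 0 87 0 0 0 0;15 0 87 0 0 0 0;25 0 87 0 0 0 0;30 0 87 0 0 0 0;32 0 87 0 0 0 0;33 0 87 0 0 0 0"

```text
t: 7.83
ee_pos: [0.4935, -0.0573, 0.0334]
tool_rot: [3.141, -0.0, 0.022]
wrist_force: [-0.1, 0.6, 0.5]
finger_gap: 0.002
grip_force: 0.0
```

play_rows:
  moves: "1 0 0 0 0 0 0;2 0 0 0 0 0 0;3 0 0 0 0 0 0;4 0 0 0 0 0 0;5 0 0 0 0 0 0;6 0 0 0 0 0 0;7 0 0 0 0 0 0;8 0 0 0 0 0 0"

```text
t: 8.5
ee_pos: [0.5012, -0.057, 0.0332]
tool_rot: [-3.142, 0.001, 0.022]
wrist_force: [-0.7, -0.3, 1.0]
finger_gap: -0.004
grip_force: 0.7
```

play_rows:
  moves: "2 0 0 0 0 0 0;4 0 0 0 0 0 0;6 0 0 0 0 0 0;8 0 0 0 0 0 0;10 0 0 0 0 0 0;12 0 0 0 0 0 0;14 0 0 0 0 0 0;16 0 0 0 0 0 0"

```text
t: 9.17
ee_pos: [0.5174, -0.0567, 0.0331]
tool_rot: [-3.142, 0.0, 0.022]
wrist_force: [-0.8, -0.0, 0.2]
finger_gap: -0.003
grip_force: 0.5
```

play_rows:
  moves: "2 0 0 0 0 0 0;5 0 0 0 0 0 0;8 0 0 0 0 0 0;11 0 0 0 0 0 0;14 0 0 0 0 0 0;17 0 0 0 0 0 0;20 0 0 0 0 0 0;22 0 0 0 0 0 0"

```text
t: 9.83
ee_pos: [0.5397, -0.0563, 0.0333]
tool_rot: [3.142, -0.0, 0.022]
wrist_force: [-0.5, -0.4, -1.1]
finger_gap: 0.003
grip_force: 0.5
```

play_rows:
  moves: "2 0 0 0 0 0 0;4 0 0 0 0 0 0;6 0 0 0 0 0 0;8 0 0 0 0 0 0;10 0 0 0 0 0 0;12 0 0 0 0 0 0;14 0 0 0 0 0 0;16 0 0 0 0 0 0"

```text
t: 10.5
ee_pos: [0.5555, -0.0559, 0.0333]
tool_rot: [3.142, -0.0, 0.022]
wrist_force: [-1.1, 0.3, 1.1]
finger_gap: 0.002
grip_force: 0.6
```

play_rows:
  moves: "1.5 0 0 0 0 0 0;3 0 0 0 0 0 0;4.5 0 0 0 0 0 0;6 0 0 0 0 0 0;7.5 0 0 0 0 0 0;9 0 0 0 0 0 0;10.5 0 0 0 0 0 0;12 0 0 0 0 0 0"

```text
t: 11.17
ee_pos: [0.567, -0.0554, 0.033]
tool_rot: [-3.141, 0.001, 0.022]
wrist_force: [-4.3, 1.5, 1.8]
finger_gap: 0.003
grip_force: 1.9
```

play_rows:
  moves: "1 0 0 0 0 0 0;2 0 0 0 0 0 0;3 0 0 0 0 0 0;4 0 0 0 0 0 0;5 0 0 0 0 0 0;6 0 0 0 0 0 0;7 0 0 0 0 0 0;8 0 0 0 0 0 0"

```text
t: 11.83
ee_pos: [0.5749, -0.0554, 0.0331]
tool_rot: [-3.141, 0.001, 0.022]
wrist_force: [-4.1, 0.7, 2.3]
finger_gap: 0.002
grip_force: 2.2
```

play_rows:
  moves: "1 0 0 0 0 0 0;2 0 0 0 0 0 0;3 0 0 0 0 0 0;4 0 0 0 0 0 0;5 0 0 0 0 0 0;6 0 0 0 0 0 0;7 0 0 0 0 0 0;8 0 0 0 0 0 0"

```text
t: 12.5
ee_pos: [0.5834, -0.0553, 0.0332]
tool_rot: [-3.142, 0.0, 0.022]
wrist_force: [-3.8, 0.7, 0.6]
finger_gap: -0.001
grip_force: 1.8
```

Run:
```python
from h import *
im=save('wrist','w3');c=get_calibration('wrist');print(sense()['wrist_force'],proj(c,[.618,-.055,.068]))
```

```text
[-3.89084488  0.56548534 -0.3165479 ] (np.float64(327.96888312798256), np.float64(203.791728218659))
```

View pics/w3.png

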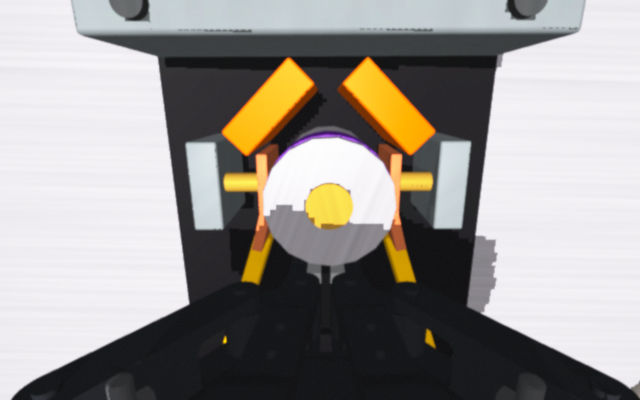

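The cell is upright between the leaves with its nub at (329,206), about 11 mm short of home. I'll approach home in fine steps.

play_rows:
  moves: "1 0 0 0 0 0 0;2 0 0 0 0 0 0;3 0 0 0 0 0 0;4 0 0 0 0 0 0;5 0 0 0 0 0 0;6 0 0 0 0 0 0;6.5 0 0 0 0 0 0;7 0 0 0 0 0 0"

```text
t: 13.22
ee_pos: [0.5903, -0.0551, 0.0332]
tool_rot: [3.142, -0.0, 0.022]
wrist_force: [-2.8, -0.4, 0.2]
finger_gap: -0.002
grip_force: 1.8
```

play_rows:
  moves: "0.4 0 0 0 0 0 0;0.8 0 0 0 0 0 0;1.2 0 0 0 0 0 0"

```text
t: 13.47
ee_pos: [0.5915, -0.0551, 0.0332]
tool_rot: [3.142, 0.0, 0.022]
wrist_force: [-3.5, 0.4, -0.0]
finger_gap: 0.004
grip_force: 1.8
```

play_rows:
  moves: "0.4 0 0 0 0 0 0;0.8 0 0 0 0 0 0"

```text
t: 13.63
ee_pos: [0.5923, -0.0551, 0.0332]
tool_rot: [3.142, 0.0, 0.022]
wrist_force: [-3.1, 0.5, 0.7]
finger_gap: -0.001
grip_force: 1.8
```

play_rows:
  moves: "0.4 0 0 0 0 0 0;0.8 0 0 0 0 0 0"

```text
t: 13.8
ee_pos: [0.5931, -0.0551, 0.0332]
tool_rot: [-3.142, 0.0, 0.022]
wrist_force: [-3.4, 0.4, -0.5]
finger_gap: 0.001
grip_force: 1.8
```

play_rows:
  moves: "0.4 0 0 0 0 0 0;0.4 0 0 0 0 0 0"

```text
t: 13.97
ee_pos: [0.5936, -0.0551, 0.0332]
tool_rot: [-3.142, -0.0, 0.022]
wrist_force: [-3.3, 0.2, -0.8]
finger_gap: 0.006
grip_force: 1.6
```

play_rows:
  moves: "0.4 0 0 0 0 0 0;0.4 0 0 0 0 0 0"

```text
t: 14.13
ee_pos: [0.5939, -0.0551, 0.0332]
tool_rot: [3.142, -0.0, 0.022]
wrist_force: [-3.5, -0.1, 0.6]
finger_gap: 0.001
grip_force: 1.6
```

play_rows:
  moves: "0.4 0 0 0 0 0 0;0.4 0 0 0 0 0 0"

```text
t: 14.3
ee_pos: [0.5943, -0.055, 0.0332]
tool_rot: [-3.142, -0.0, 0.022]
wrist_force: [-3.1, 0.4, -0.2]
finger_gap: -0.002
grip_force: 1.7
```

play_rows:
  moves: "0.4 0 0 0 0 0 0;0.4 0 0 0 0 0 0"

```text
t: 14.47
ee_pos: [0.5946, -0.055, 0.0332]
tool_rot: [-3.142, 0.0, 0.022]
wrist_force: [-4.1, 0.5, -1.0]
finger_gap: 0.004
grip_force: 1.9
```

play_rows:
  moves: "0.4 0 0 0 0 0 0;0.4 0 0 0 0 0 0"

```text
t: 14.63
ee_pos: [0.5947, -0.0549, 0.0331]
tool_rot: [-3.141, 0.001, 0.022]
wrist_force: [-4.9, 1.4, 1.2]
finger_gap: 0.0
grip_force: 2.5
```

play_rows:
  moves: "0.3 0 0 0 0 0 0;0.3 0 0 0 0 0 0"

```text
t: 14.8
ee_pos: [0.5947, -0.0549, 0.0331]
tool_rot: [-3.141, 0.002, 0.022]
wrist_force: [-6.1, -0.2, 2.4]
finger_gap: -0.003
grip_force: 3.1
```

play_rows:
  moves: "0.3 0 0 0 0 0 0;0.6 0 0 0 0 0 0;0.6 0 0 0 0 0 0"

```text
t: 15.05
ee_pos: [0.5948, -0.0548, 0.0331]
tool_rot: [-3.141, 0.003, 0.022]
wrist_force: [-8.4, 0.4, 3.7]
finger_gap: -0.003
grip_force: 4.3
```

play_rows:
  moves: "0.4 0 0 0 0 0 0;0.8 0 0 0 0 0 0;0.8 0 0 0 0 0 0"

```text
t: 15.3
ee_pos: [0.5947, -0.0548, 0.0329]
tool_rot: [-3.141, 0.005, 0.022]
wrist_force: [-11.2, 0.1, 5.6]
finger_gap: 0.002
grip_force: 5.8
```

play_rows:
  moves: "0.4 0 0 0 0 0 0;0.8 0 0 0 0 0 0;1.2 0 0 0 0 0 0;1.2 0 0 0 0 0 0"

```text
t: 15.63
ee_pos: [0.5947, -0.0548, 0.0325]
tool_rot: [-3.141, 0.008, 0.022]
wrist_force: [-14.8, -0.7, 7.2]
finger_gap: -0.003
grip_force: 7.5
```

play_rows:
  moves: "0.4 0 0 0 0 0 0;0.6 0 0 0 0 0 0;0.6 0 0 0 0 0 0"

```text
t: 15.88
ee_pos: [0.5947, -0.0549, 0.0324]
tool_rot: [-3.141, 0.01, 0.022]
wrist_force: [-17.2, -0.9, 7.7]
finger_gap: 0.004
grip_force: 8.6
```

play_rows:
  moves: "0.2 0 0 0 0 0 0;0.2 0 0 0 0 0 0;0.2 0 0 0 0 0 0;0.2 0 0 0 0 0 0;0.2 0 0 0 0 0 0;0.2 0 0 0 0 0 0;0.2 0 0 0 0 0 0;0.2 0 0 0 0 0 0"

```text
t: 16.55
ee_pos: [0.5947, -0.0549, 0.0324]
tool_rot: [-3.141, 0.01, 0.022]
wrist_force: [-18.2, -1.9, 8.9]
finger_gap: 0.004
grip_force: 8.9
```

play_rows:
  moves: "0 0 0 0 0 0 0;0 0 0 0 0 0 0;0 0 0 0 0 0 0;0 0 0 0 0 0 0;0 0 0 0 0 0 0;0 0 0 0 0 0 0;0 0 0 0 0 0 0;0 0 0 0 0 0 0"

```text
t: 17.22
ee_pos: [0.5947, -0.0549, 0.0324]
tool_rot: [-3.141, 0.01, 0.022]
wrist_force: [-17.9, -1.6, 9.1]
finger_gap: 0.002
grip_force: 8.9
```

It held about 18 N for 1.3 s. I'll ease off, retreat behind the mouth and look.

play_rows:
  moves: "-1 0 0 0 0 0 0;-2 0 0 0 0 0 0;-3 0 0 0 0 0 0;-4 0 0 0 0 0 0;-6 0 0 0 0 0 0;-10 0 0 0 0 0 0;-20 0 -10 0 0 0 0;-35 0 -40 0 0 0 0"

```text
t: 17.88
ee_pos: [0.5616, -0.0551, 0.0702]
tool_rot: [-3.14, 0.005, 0.022]
wrist_force: [-0.3, -0.2, 0.5]
finger_gap: -0.001
grip_force: 0.0
```

Run:
```python
from h import *
s=sense();print(s['ee_pos'],s['wrist_force'])
im=save('wrist','w4');c=get_calibration('wrist');print(proj(c,[.629,-.0547,.068]),proj(c,[.629,-.0547,.006]))
```

```text
[ 0.56160411 -0.05509868  0.07022901] [-0.28736708 -0.20983324  0.47414332]
(np.float64(326.23659145203), np.float64(107.20216478639287)) (np.float64(325.80880523288533), np.float64(106.24112785331195))
```

View pics/w4.png

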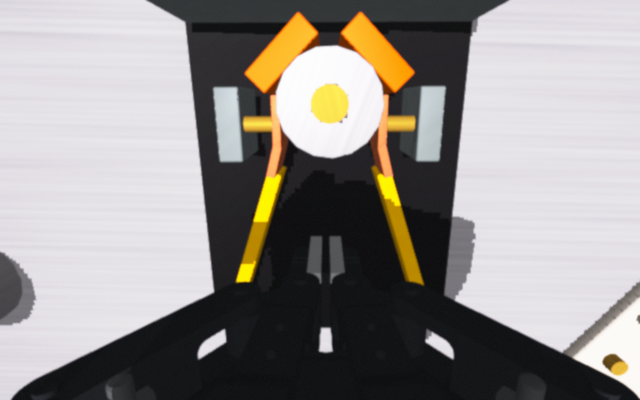

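The cell is upright with its nub at (330,103). It touches both cheeks symmetrically, and nothing is touching it. I'll move clear and hand in.

play_rows:
  moves: "-20 0 -35 0 0 0 0;-40 0 -70 0 0 0 0;-50 0 -100 0 0 0 0;-50 0 -100 0 0 0 0;-50 0 -100 0 0 0 0"

```text
t: 18.35
ee_pos: [0.5158, -0.0576, 0.1765]
tool_rot: [3.139, -0.008, 0.022]
wrist_force: [-0.4, 0.6, -0.3]
finger_gap: -0.0
grip_force: 0.0
```

```bash
python3 -c "
from h import *
print(job_done())"
```

```text
the job is handed in; nothing more can be done
None
```

The middle-sized cell is standing upright, fully home against both cheeks; I held a push of about 18 N on it for 1.3 s, then moved the arm clear and handed in at about 18 s of the 67 s allowed. I never saw contact with the packs, tester or extinguisher, but took no final overview picture of them.

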